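Release a jammed centrifuge lid with the release rod

TASK

The power is off and the centrifuge lid is locked: take the release rod from its stand, put it down through the small release hole in the machine's front deck and press the sprung catch inside until the lid pops free and lifts. Feel your way: the catch is delicate and sits at an unknown depth, so never press on any part of the machine with more than 20 N. When the lid stands ajar, put the rod back in its stand, fully home and upright, let go of it, and leave the bottle, beaker and sample tray where they are.

Things in the scene. Friction and masses are not known exactly. Their poses are not given: they have to be found in the camera images.
- centrifuge: white bench-top centrifuge, fixed, 300 mm deep (its x), 240 wide (y), 130 high to its front deck. Origin at the centre of its underside; x points from its front to its hinge side, z up. The flat grey deck spans x = -150 to -40 mm (8 mm thick, hollow below) with a display, keys and a 10 mm high dial (x -100, y -88); the grey lid spans x = -37 to 135, z = 130 to 142
- release_hole (a point): centre of the release hole's mouth, level with the deck's top, at x -95, y 0, z 130 mm of the centrifuge, in a thin dark ring. Round, 12 mm wide, straight down through the 8 mm deck. Below lies the flat top of the sprung catch, 21 to 45 mm under the deck's top: it differs each time, is not measured and must be felt. Axes as the centrifuge's
- lid (a joint): lid angle, rad: 0 shut and locked (creeps to 0.025 while the catch is pressed), 0.30 fully ajar. The catch resists with about 4 N at first, up to 9 N; it frees the lid after 6 to 8 mm of travel, meets a rigid stop at about 9.5 mm, and springs back when left. Once free, the lid lifts by its own spring in about 2 s (front edge 50 mm up) and stays so when the rod is withdrawn
- rod_handle (a point): middle of the black handle of the release rod, the place to grip. The rod is 120 mm long, 70 g: a steel shaft of 10 mm diameter and 75 mm length (tip edge bevelled 1.5 mm) with a round black handle of 18 mm diameter, 45 mm long, on top. z points from the tip to the handle. It starts upright in the stand
- rod_tip (a point): centre of the steel tip's end face, 97.5 mm below rod_handle along the rod's axis; same axes
- socket (a point): centre of the mouth of the round hole in the top of the stand, a fixed grey block 60 x 60 mm and 50 mm high (on a 76 mm rubber foot) on the bench. The hole is 14 mm wide and 40 mm deep; when home the rod's tip stands on its floor, 40 mm below this point, so that rod_handle is 57.5 mm above it. The stand may be left or right of the centrifuge. z up
- rod: the release rod as a whole; origin at the centre of its tip's end face, z to the handle
- bottle: bystander: amber bottle, 60 mm diameter, 130 mm tall; origin at the centre of its underside
- beaker: bystander: glass beaker, 70 mm diameter, 90 mm tall; origin at the centre of its underside
- tray: bystander: blue tray of white-capped sample vials, 150 x 200 mm, 60 mm high; origin at the centre of its underside
Things that resemble listed ones, but are neither listed nor needed, are in the scene too. Of the things that look like the rod, the smaller one is meant.

How it is judged:
On the way, in this order (a step that is already met when the one before it is completed fails the run):
1. the rod has been drawn out of its stand (z of rod_tip in the frame of socket above 0.01 m), for 0.1 s.
2. the rod's tip is inside the release hole, at least 12 mm below the deck's top (horizontal distance between rod_tip and release_hole below 0.008 m and z of rod_tip in the frame of release_hole below -0.012 m), for 0.1 s.
3. the lid has sprung up past 0.05 rad while the rod is still in the hole (value of joint lid above 0.05 rad and horizontal distance between rod_tip and release_hole below 0.012 m and z of rod_tip in the frame of release_hole below -0.005 m), for 0.1 s.
At the end, for the whole second after the job is handed in: the lid stands ajar by more than 0.2 rad, and the rod is back in its stand, its tip within 4 mm of the socket's floor, within 0.14 rad of upright, released and at rest (value of joint lid above 0.2 rad and horizontal distance between rod_tip and socket below 0.008 m and z of rod_tip in the frame of socket below -0.036 m and angle between rod_tip's own z axis and vertical below 0.14 rad and linear speed of rod below 0.02 m/s); the robot touches nothing.
It fails at once if more than 20 N between the rod and the centrifuge (casing, catch or lid) (contact force between rod and centrifuge above 20 N).
It fails at once if more than 20 N between the robot and the centrifuge (contact force between any of the arm, the fingers and centrifuge above 20 N).
It fails at once if bottle, beaker or tray shifted by more than 30 mm (distance of any of bottle, beaker, tray from where it was at the start of the episode above 0.03 m).
It fails at once if bottle or beaker tipped by more than 0.4 rad (angle between any of bottle, beaker's own z axis and vertical above 0.4 rad).
It also fails if it takes over 64 s, if anything falls off the work surface, if the arm or the gripper's body presses on something with over 40 N, if the wrist force passes 120 N, or if a joint passes its speed limit or range.

ROBOT

A 7-joint arm with a two-finger parallel gripper is mounted at the origin on the work surface. World frame = base frame: x ahead of the robot, y to its left, z up, the work surface at z = 0. Lengths are in m, angles in rad, forces in N, time in s.
With the tool pointing down it reaches from about 0.4 to 0.9 m from the base axis. Payload 5.5 kg.
Tool frame: the origin (TCP) lies on the front face of the gripper's body, between the roots of the fingers; the fingertips stand 73 mm ahead of it and the grasp point (between the pads) lies 54 mm ahead of it; z points along the fingers, y is the line along which they close (so a half turn about z gives the same grasp; the last joint's range is limited). The gripper opens to 85 mm and grips with 20 to 120 N. Pads are 22 mm wide; open, the fingers measure 114 mm over their backs; the gripper's body (76 mm by 85 mm) begins 54 mm behind the grasp point. The pads swing forward as they close: fully open they stand 13 mm farther back than shut.
Start: joints at [-1.033, 0.501, -0.427, 1.55, 0.221, 1.138, -0.21], TCP at [0.176, 0.626, 0.304] pointing down, gripper open.
Joint ranges: [-2.88, 2.88], [-0.31, 2.03], [-1.54, 1.56], [0.2, 2.42], [-1.41, 4.55], [0.19, 2.02], [-2.57, 2.57]. Speed limits (rad/s): [2.57, 2.57, 3.14, 3.14, 3.14, 3.14, 3.14].

INTERFACE

Orientations are given as a rotation vector (axis times angle).
In Python, from station import robot gives the robot as it stands. The module is installed in compiled form; this text tells all that it offers.
- The arm moves only by the shell command python3 -m inch 'ROWS' [FORCE]. ROWS is JSON, a list of rows, each an object of numbers: "tx", "ty", "tz": the shift along the world's x, y, z in mm; "rx", "ry", "rz": the turn, a rotation vector about the world's x, y, z in degrees; "gripper": the opening, from 0 (shut) to 1 (fully open). In form: [{"tx": .., "ty": .., "tz": .., "rx": .., "ry": .., "rz": .., "gripper": ..}, ...]. A call has 1 to 8 rows; each row shifts and turns the commanded pose from where the row before left it; what a row does not reach is not made up. A row lasts 1/8 s, in which the tool goes at most 62.5 mm and 10.7 degrees, less where a joint would pass 70% of its speed; a pose out of reach is approached as far as the arm can. A call is refused whole if a number of a shift passes 62.5 or a number of a turn 10.7, either way. A call with a gripper value outside its range is refused whole. The fingers move at their own pace and stop on an object; FORCE is the grip in N (left out, the last holds). Time passes only in rows, so rows that do not move let the fingers close. It gives the time, the measured TCP pose, the force, the opening and the grip force at its end, in the units of the state.
- robot.observe(): the state, without advancing time (a new reading comes with each control period).
- robot.snapshot(name): name is "side" or "top"; returns (picture, depth): 384x512x3 uint8, red, green, blue; 384x512 float32, m along the optical axis (not along the pixel's ray), 0 where there is no reading.
- robot.camera_info(name): a dict with "fx", "fy", "cx", "cy" (pixels), "T" (4x4, takes a point from camera to world coordinates). Camera axes: x right, y up, looking along -z (the intrinsics and any distortion apply to the point x, -y, -z); pixel columns grow to the right and rows downward; lengths in m; the calibration is good to about 2 mm. A picture is of the moment at which its call begins. camera_info takes no time and is no camera call.
- robot.finish_job(): hands the job in; it is judged then, once.
Trained networks look in the newest picture that a camera, given by its name, has taken for a name from the list of things; names that differ only in an ending like _2 or _b are one class to them, and where a whole thing is asked for, a point or a joint stands for the part that bears it (a point fixed in the world has none). Each returns a list of dicts, best first, with "conf" (0 to 1); they miss things now and then, are a little off and sometimes report something else, mostly with a low value. They report only what shows in the picture. A call takes as long as a camera call. They do not tell look-alikes from the thing itself.
- robot.boxes_of(camera, name): "box" ([left, top, right, bottom] in pixels, round what is visible of it).
- robot.landmark_of(camera, name): "position" ([column, row] in pixels: a listed point, or the origin of a listed thing).
The state is a dict: "time_s": time; "q": joint angles; "joint_velocities": joint speeds; "joint_efforts": joint torques, N m; "position": TCP position; "orientation": TCP orientation; "force": force on the tool from outside, world axes, zero at the start; "moment": the same for the moment, N m; "opening": finger opening in m; "grasp_force": force on a finger pad.
Only numpy, scipy, OpenCV 4.12 (cv2) and the standard library are available. Lean on these libraries where they do the work, as an engineer would, in place of code of your own. Each camera call takes 0.05 s, during which the arm holds its last target. There are 200 camera calls.

## Working session

There is one attempt and no reset: what is moved stays moved. The work goes in short steps, Python scripts to look and compute and a shell command to move; the robot and the scene stay as the last step left them, time stands still between calls to the robot, and variables do not carry over. Pictures are saved under pics/ and viewed, at most 10 in all, crops included, and the job is handed in when it is done.

```bash
mkdir -p pics; cat > h.py <<'E'
from station import robot
import numpy as np, cv2
def snap(c,n=None):
    p,d=robot.snapshot(c)
    if n: cv2.imwrite(f'pics/{n}.png',p[:,:,::-1])
    return p,d
def ray(c,px):
    i=robot.camera_info(c);K=np.array([[i['fx'],0,i['cx']],[0,i['fy'],i['cy']],[0,0,1.]])
    dist=np.array(i.get('dist',i.get('distortion',[0.]*5)),float)
    u=cv2.undistortPoints(np.array([[px]],float),K,dist)[0,0]
    T=np.array(i['T']);return T[:3,3],T[:3,:3]@np.array([u[0],-u[1],-1.])
def at_z(c,px,z):
    o,v=ray(c,px);return o+v*(z-o[2])/v[2]
def at_d(c,px,d):
    o,v=ray(c,px);return o+v*d
def proj(c,P):
    i=robot.camera_info(c);T=np.array(i['T']);q=T[:3,:3].T@(np.array(P)-T[:3,3])
    return i['cx']+i['fx']*q[0]/-q[2], i['cy']+i['fy']*(-q[1])/-q[2]
E
python3 - <<'E'
from h import *
np.set_printoptions(precision=4,suppress=True)
ims=[]
for c in('side','top'):
    p,d=snap(c,c+'0');i=robot.camera_info(c);print(c,{k:v for k,v in i.items()})
    for n in('rod_handle','release_hole','socket','centrifuge','bottle','beaker','tray'):
        for r in robot.landmark_of(c,n)[:3]:
            x,y=r['position'];dd=d[min(383,max(0,int(y))),min(511,max(0,int(x)))]
            print(c,n,round(r['conf'],2),np.round([x,y],1),at_d(c,(x,y),dd))
    ims.append(p)
s=robot.observe();print(s['position'],s['orientation'],s['opening'],s['force'])
E
```

```text
side {'fx': 375.11825795901444, 'fy': 375.11825795901444, 'cx': 256.67344362966185, 'cy': 192.20040322350886, 'T': array([[ 0.9902,  0.0924, -0.1048,  0.4418],
       [-0.1397,  0.6498, -0.7472, -0.6807],
       [-0.0009,  0.7545,  0.6563,  0.726 ],
       [ 0.    ,  0.    ,  0.    ,  1.    ]])}
side rod_handle 0.89 [160.  317.2] [ 0.3281 -0.325   0.1563]
side rod_handle 0.74 [213.3 327.7] [ 0.4134 -0.3315  0.1125]
side rod_handle 0.26 [319.6 354. ] [ 0.5965 -0.3838  0.0687]
side release_hole 0.73 [256.9 202.2] [ 0.5328 -0.0356  0.1281]
side socket 0.74 [217.3 337.6] [ 0.4177 -0.3279  0.0696]
side centrifuge 0.85 [291.9 242.2] [ 0.5886 -0.1684  0.1271]
side bottle 0.55 [213.  157.4] [0.4395 0.3046 0.0248]
side beaker 0.55 [316.  355.5] [ 0.592  -0.3804  0.0572]
side tray 0.85 [276.5 144.4] [0.6435 0.3016 0.057 ]
top {'fx': 408.04861700739195, 'fy': 408.04861700739195, 'cx': 262.31400268261467, 'cy': 190.97422777593368, 'T': array([[-0.0311,  0.9783, -0.2048,  0.3391],
       [-0.9995, -0.0314,  0.0016,  0.0023],
       [-0.0049,  0.2048,  0.9788,  1.1815],
       [ 0.    ,  0.    ,  0.    ,  1.    ]])}
top rod_handle 0.57 [390.1 280.2] [ 0.3204 -0.3043  0.1599]
top rod_handle 0.51 [389.  241.6] [ 0.4163 -0.3197  0.1298]
top release_hole 0.68 [279.1 203. ] [ 0.5307 -0.0434  0.1015]
top release_hole 0.36 [389.  239.6] [ 0.4216 -0.3206  0.1284]
top socket 0.66 [384.5 246.1] [ 0.4104 -0.3311  0.0485]
top centrifuge 0.64 [279.1 180. ] [ 0.5921 -0.0455  0.1104]
top bottle 0.96 [149.3 245.2] [0.43   0.3066 0.0877]
top beaker 0.8 [381.4 178.6] [ 0.5916 -0.3272  0.0906]
top tray 0.78 [135.1 171.6] [0.6417 0.36   0.06  ]
[0.1764 0.6256 0.3039] [-0.4303 -3.112  -0.0001] 0.08561949523380327 [ 0.7743 -0.268   0.3479]
```

```bash
ls pics
```

```text
side0.png
top0.png
```

View pics/top0.png

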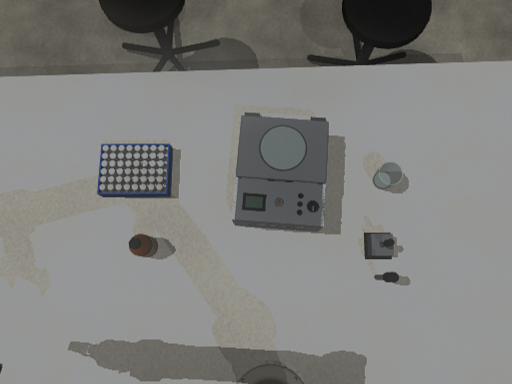

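View pics/side0.png

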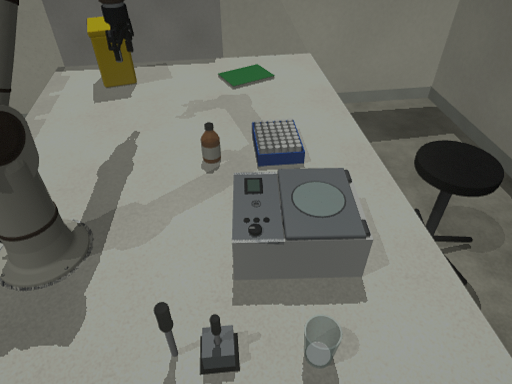

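The picture shows two rod-like tools. One stands free with its handle at side (164,317) and top (390,280), and it is the larger. The other is upright in the grey stand, at side (215,325) and top (389,242). The second is the one meant, since it is smaller and in the stand. I'll confirm this in a crop.

```bash
python3 - <<'E'
from h import *
np.set_printoptions(precision=4,suppress=True)
def tri(a,b):
    (o1,v1),(o2,v2)=ray('side',a),ray('top',b)
    A=np.stack([v1,-v2],1);t=np.linalg.lstsq(A,o2-o1,rcond=None)[0]
    p,q=o1+t[0]*v1,o2+t[1]*v2;return (p+q)/2,np.linalg.norm(p-q)
print('handle',tri((213.3,327.7),(389,241.6)),'hole',tri((256.9,202.2),(279.1,203)),'sock',tri((217.3,337.6),(384.5,246.1)))
print('hole z.13',at_z('side',(256.9,202.2),.13),at_z('top',(279.1,203),.13))
s,t=cv2.imread('pics/side0.png'),cv2.imread('pics/top0.png')
a=cv2.resize(s[285:385,130:250],(480,400),interpolation=3); b=cv2.resize(t[220:300,355:415],(300,400),interpolation=3)
cv2.imwrite('pics/crop1.png',np.hstack([a,b]))
# deck+lid points -> yaw
for c in('top','side'):
    p,d=robot.snapshot(c)
    v,u=np.mgrid[0:384,0:512];m=d>0
    i=robot.camera_info(c);T=np.array(i['T'])
    P=np.stack([(u-i['cx'])/i['fx']*d,-(v-i['cy'])/i['fy']*d,-d],-1)@T[:3,:3].T+T[:3,3]
    k=m&(P[...,2]>.115)&(P[...,2]<.155)&(abs(P[...,1]+.05)<.17)&(P[...,0]>.4)&(P[...,0]<.85)
    n,l,st,_=cv2.connectedComponentsWithStats(k.astype(np.uint8));j=1+st[1:,4].argmax()
    Q=P[l==j];r=cv2.minAreaRect(Q[:,:2].astype(np.float32)*1000);print(c,len(Q),r,np.median(Q[Q[:,0]<.57][:,2]))
    k=m&(P[...,2]>.04)&(P[...,2]<.065)&(np.hypot(P[...,0]-.416,P[...,1]+.325)<.06)
    Q=P[k];print('stand top',len(Q),np.median(Q[:,2]),Q.min(0),Q.max(0),cv2.minAreaRect(Q[:,:2].astype(np.float32)*1000))
E
```

```text
handle (array([ 0.4156, -0.3274,  0.1059]), np.float64(0.005073314204423851)) hole (array([ 0.5286, -0.042 ,  0.1333]), np.float64(0.006829444449713015)) sock (array([ 0.4134, -0.3258,  0.0648]), np.float64(0.008171388280728702))
hole z.13 [ 0.5325 -0.0377  0.13  ] [ 0.5257 -0.0422  0.13  ]
top 9733 ((624.80712890625, -51.92698669433594), (240.51324462890625, 301.70367431640625), 83.76498413085938) 0.13111535427058563
stand top 430 0.051233145998764495 [ 0.3861 -0.3543  0.0402] [ 0.4474 -0.293   0.0628] ((416.6921081542969, -323.7583923339844), (61.284141540527344, 60.1878662109375), 88.31446075439453)
side 9640 ((624.000244140625, -50.34930419921875), (245.41587829589844, 300.17071533203125), 83.78861999511719) 0.12839033310216152
stand top 922 0.04839682608176882 [ 0.3861 -0.3546  0.04  ] [ 0.4469 -0.2914  0.0647] ((416.82147216796875, -322.9111022949219), (61.63543701171875, 58.9754638671875), 87.59745025634766)
```

View pics/crop1.png

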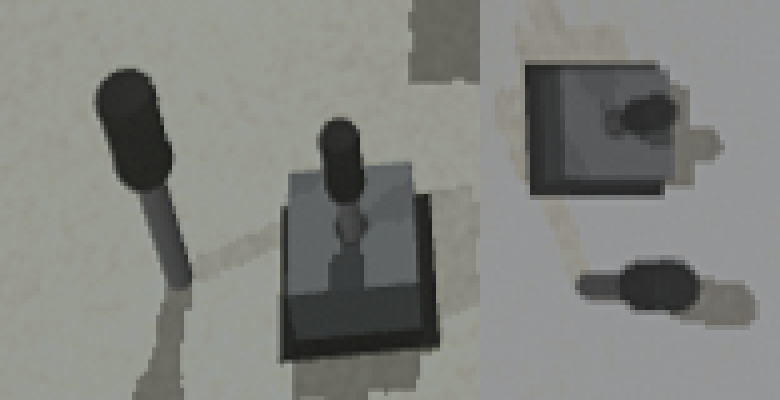

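The crop confirms it: the smaller tool sits in the grey stand (crop right, 650,110), and the larger one stands free (128,130). The stand measures 60 mm at z 0.05 and its socket is about (0.417, -0.323, 0.050). The hole is about (0.530, -0.041, 0.130) and the centrifuge's yaw is about -6.2°.

```bash
python3 -m inch '[{"tx":34,"ty":-34,"rz":9.5},{"tx":34,"ty":-34},{"tx":34,"ty":-34},{"tx":34,"ty":-34},{"tx":34,"ty":-34},{"tx":34,"ty":-34},{"tx":34,"ty":-34},{"tx":34,"ty":-34}]' 60; python3 -c "
from station import robot;print(robot.observe()['q'])"
```

```text
[-1.03276775  0.50089829 -0.42700603  1.55038683  0.22082439  1.13831778
 -0.21029897]invalid input
```

```bash
python3 -m inch '[{"tx":34,"ty":-34,"tz":0,"rx":0,"ry":0,"rz":9.5,"gripper":1},{"tx":34,"ty":-34,"tz":0,"rx":0,"ry":0,"rz":0,"gripper":1}]' 60; python3 -c "
from station import robot;print(robot.observe()['q'])"
```

```text
time_s: 1.15
position: [0.2444, 0.5572, 0.3038]
orientation: [-0.165, -3.137, -0.0]
force: [0.8, 0.0, 0.0]
opening: 0.0856
grasp_force: 0.0
[-0.85635872  0.43010269 -0.45472782  1.65983593  0.20669465  1.09942543
  0.09615714]
```

```bash
python3 -m inch '[{"tx":40,"ty":-40,"tz":0,"rx":0,"ry":0,"rz":0,"gripper":1},{"tx":40,"ty":-40,"tz":0,"rx":0,"ry":0,"rz":0,"gripper":1},{"tx":40,"ty":-40,"tz":0,"rx":0,"ry":0,"rz":0,"gripper":1},{"tx":40,"ty":-40,"tz":0,"rx":0,"ry":0,"rz":0,"gripper":1},{"tx":40,"ty":-40,"tz":0,"rx":0,"ry":0,"rz":0,"gripper":1},{"tx":0,"ty":-50,"tz":0,"rx":0,"ry":0,"rz":0,"gripper":0.6},{"tx":0,"ty":-50,"tz":0,"rx":0,"ry":0,"rz":0,"gripper":0.6},{"tx":0,"ty":-50,"tz":0,"rx":0,"ry":0,"rz":0,"gripper":0.6}]' 60;python3 -m inch '[{"tx":0,"ty":-60,"tz":0,"rx":0,"ry":0,"rz":0,"gripper":0.6},{"tx":0,"ty":-60,"tz":0,"rx":0,"ry":0,"rz":0,"gripper":0.6},{"tx":0,"ty":-60,"tz":0,"rx":0,"ry":0,"rz":0,"gripper":0.6},{"tx":0,"ty":-60,"tz":0,"rx":0,"ry":0,"rz":0,"gripper":0.6},{"tx":0,"ty":-60,"tz":0,"rx":0,"ry":0,"rz":0,"gripper":0.6},{"tx":0,"ty":-60,"tz":0,"rx":0,"ry":0,"rz":0,"gripper":0.6},{"tx":0,"ty":-60,"tz":0,"rx":0,"ry":0,"rz":0,"gripper":0.6},{"tx":0,"ty":0,"tz":0,"rx":0,"ry":0,"rz":0,"gripper":0.6}]' 60; python3 -c "
from station import robot;print(robot.observe()['q'])"
```

```text
time_s: 2.15
position: [0.4444, 0.206, 0.3041]
orientation: [0.171, 3.136, 0.0]
force: [1.2, -0.1, 0.4]
opening: 0.0516
grasp_force: 0.0
time_s: 3.15
position: [0.4433, -0.2178, 0.3042]
orientation: [0.185, 3.136, -0.004]
force: [-0.0, 0.7, -0.3]
opening: 0.0511
grasp_force: 0.0
[ 0.36719837  0.1893089   0.03810199  1.94786247 -0.00607322  1.00328094
  1.86094364]
```

```bash
python3 -m inch '[{"tx":-13,"ty":-53,"tz":0,"rx":0,"ry":0,"rz":0,"gripper":0.6},{"tx":-13,"ty":-52,"tz":0,"rx":0,"ry":0,"rz":0,"gripper":0.6},{"tx":0,"ty":0,"tz":-20,"rx":0,"ry":0,"rz":0,"gripper":0.6},{"tx":0,"ty":0,"tz":-20,"rx":0,"ry":0,"rz":0,"gripper":0.6},{"tx":0,"ty":0,"tz":-20,"rx":0,"ry":0,"rz":0,"gripper":0.6},{"tx":0,"ty":0,"tz":0,"rx":0,"ry":0,"rz":0,"gripper":0.6}]' 60;  python3 - <<'E'
from h import *
print(robot.observe()['q'])
p,_=snap('side');t,_=snap('top')
a=cv2.resize(p[230:370,140:280],(560,560),interpolation=3);b=cv2.resize(t[200:310,350:410],(300,550),interpolation=3)
cv2.imwrite('pics/pre.png',np.hstack([a[:550],b])[:,:800])
E
```

```text
time_s: 3.9
position: [0.4179, -0.3157, 0.2426]
orientation: [-0.169, -3.134, -0.004]
force: [-0.3, 0.4, 0.8]
opening: 0.0513
grasp_force: 0.0
[ 0.51158392  0.32029632  0.10060375  1.93716259 -0.0412772   0.88966365
  2.09635923]
```

View pics/pre.png

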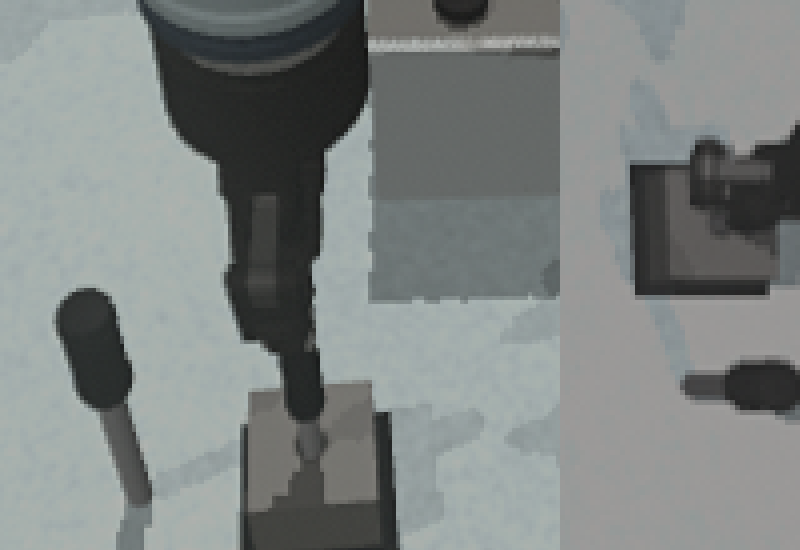

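```bash
python3 - <<'E'
from h import *
for z in(.05,.085,.13,.17,.2): print(z,proj('side',(.4168,-.3233,z)),proj('side',(.4179,-.3157,z)))
E
```

```text
0.05 (np.float64(217.42611092280043), np.float64(340.58595744044084)) (np.float64(217.7591575842708), np.float64(336.73339794530796))
0.085 (np.float64(216.0926997559981), np.float64(331.10188863282076)) (np.float64(216.4480010953446), np.float64(327.20077953030216))
0.13 (np.float64(214.24101449676638), np.float64(317.93152464770174)) (np.float64(214.62840326916012), np.float64(313.97159453805415))
0.17 (np.float64(212.4491730577568), np.float64(305.18680799689935)) (np.float64(212.86892016342574), np.float64(301.17946698022797))
0.2 (np.float64(211.00402177571718), np.float64(294.9079723777613)) (np.float64(211.4508026301239), np.float64(290.8692001076084))
```

The open fingers are above the handle: crop (275,330) against the handle at (303,380), which fits the projections. Descending to grip.

```bash
python3 -m inch '[{"tx":-1,"ty":-7,"tz":0,"rx":0,"ry":0,"rz":0,"gripper":0.6},{"tx":0,"ty":0,"tz":-20,"rx":0,"ry":0,"rz":0,"gripper":0.6},{"tx":0,"ty":0,"tz":-20,"rx":0,"ry":0,"rz":0,"gripper":0.6},{"tx":0,"ty":0,"tz":-20,"rx":0,"ry":0,"rz":0,"gripper":0.6},{"tx":0,"ty":0,"tz":-20,"rx":0,"ry":0,"rz":0,"gripper":0.6},{"tx":0,"ty":0,"tz":0,"rx":0,"ry":0,"rz":0,"gripper":0.6},{"tx":0,"ty":0,"tz":0,"rx":0,"ry":0,"rz":0,"gripper":0.6}]' 60
```

```text
time_s: 4.88
position: [0.4179, -0.325, 0.1649]
orientation: [0.171, 3.136, -0.001]
force: [0.0, -0.9, 0.3]
opening: 0.0514
grasp_force: 0.0
```

```bash
python3 -m inch '[{"tx":0,"ty":0,"tz":0,"rx":0,"ry":0,"rz":0,"gripper":0},{"tx":0,"ty":0,"tz":0,"rx":0,"ry":0,"rz":0,"gripper":0},{"tx":0,"ty":0,"tz":0,"rx":0,"ry":0,"rz":0,"gripper":0},{"tx":0,"ty":0,"tz":0,"rx":0,"ry":0,"rz":0,"gripper":0},{"tx":0,"ty":0,"tz":0,"rx":0,"ry":0,"rz":0,"gripper":0},{"tx":0,"ty":0,"tz":0,"rx":0,"ry":0,"rz":0,"gripper":0}]' 60
```

```text
time_s: 5.62
position: [0.418, -0.3245, 0.1648]
orientation: [0.171, 3.136, -0.001]
force: [-0.6, 0.9, 5.6]
opening: 0.0167
grasp_force: 58.3
```

```bash
python3 -m inch '[{"tx":0,"ty":0,"tz":15,"rx":0,"ry":0,"rz":0,"gripper":0},{"tx":0,"ty":0,"tz":20,"rx":0,"ry":0,"rz":0,"gripper":0},{"tx":0,"ty":0,"tz":25,"rx":0,"ry":0,"rz":0,"gripper":0},{"tx":0,"ty":0,"tz":25,"rx":0,"ry":0,"rz":0,"gripper":0},{"tx":0,"ty":0,"tz":25,"rx":0,"ry":0,"rz":0,"gripper":0},{"tx":0,"ty":0,"tz":25,"rx":0,"ry":0,"rz":0,"gripper":0},{"tx":0,"ty":0,"tz":30,"rx":0,"ry":0,"rz":0,"gripper":0},{"tx":0,"ty":0,"tz":0,"rx":0,"ry":0,"rz":0,"gripper":0}]' 60; python3 -m inch '[{"tx":16,"ty":40,"tz":0,"rx":0,"ry":0,"rz":0,"gripper":0},{"tx":16,"ty":40,"tz":0,"rx":0,"ry":0,"rz":0,"gripper":0},{"tx":16,"ty":40,"tz":0,"rx":0,"ry":0,"rz":0,"gripper":0},{"tx":16,"ty":40,"tz":0,"rx":0,"ry":0,"rz":0,"gripper":0},{"tx":16,"ty":40,"tz":0,"rx":0,"ry":0,"rz":0,"gripper":0},{"tx":16,"ty":40,"tz":0,"rx":0,"ry":0,"rz":0,"gripper":0},{"tx":16,"ty":43,"tz":0,"rx":0,"ry":0,"rz":0,"gripper":0},{"tx":0,"ty":0,"tz":0,"rx":0,"ry":0,"rz":0,"gripper":0}]' 60;  python3 - <<'E'
from h import *
print(robot.observe()['q'])
for c,(x,y,w) in dict(side=(195,130,125),top=(225,150,125)).items():
    p,_=snap(c,'h_'+c)
    for n in('rod_tip','release_hole','rod_handle'): print(c,n,[(round(r['conf'],2),np.round(r['position'],1)) for r in robot.landmark_of(c,n)[:2]])
a,b=cv2.imread('pics/h_side.png'),cv2.imread('pics/h_top.png')
cv2.imwrite('pics/hover.png',np.hstack([cv2.resize(a[130:250,200:280],(400,600),interpolation=3),cv2.resize(b[150:270,240:320],(400,600),interpolation=3)]))
E
```

```text
time_s: 6.62
position: [0.4182, -0.3253, 0.332]
orientation: [0.171, 3.132, -0.005]
force: [0.5, 0.2, -1.8]
opening: 0.0163
grasp_force: 58.5
time_s: 7.62
position: [0.5297, -0.0366, 0.328]
orientation: [-0.159, -3.136, -0.003]
force: [-1.0, -0.6, -0.5]
opening: 0.0167
grasp_force: 58.6
[ 0.10239801  0.23532833 -0.09676166  1.83126307  0.02324226  1.07727299
  1.46647632]
side rod_tip [(0.7, array([172.4, 354.7])), (0.62, array([252.4, 189.9]))]
side release_hole [(0.84, array([258.8, 200.9]))]
side rod_handle [(0.79, array([162.3, 317.2]))]
top rod_tip [(0.47, array([375.5, 271.7]))]
top release_hole []
top rod_handle [(0.47, array([387. , 279.8]))]
```

View pics/hover.png

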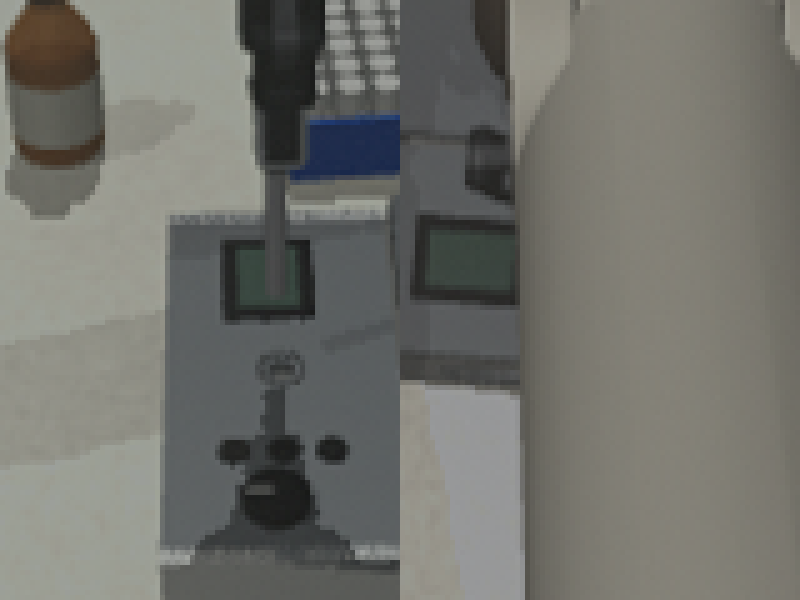

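The side view shows the tip at (255.2,189.4) and the hole ring at (256.2,203.6). The top view is blocked by the arm. I'll go lower, correct y by -4 mm and look again.

```bash
python3 -m inch '[{"tx":0,"ty":-4,"tz":-8,"rx":0,"ry":0,"rz":0,"gripper":0},{"tx":0,"ty":0,"tz":-12,"rx":0,"ry":0,"rz":0,"gripper":0},{"tx":0,"ty":0,"tz":-12,"rx":0,"ry":0,"rz":0,"gripper":0},{"tx":0,"ty":0,"tz":0,"rx":0,"ry":0,"rz":0,"gripper":0},{"tx":0,"ty":0,"tz":0,"rx":0,"ry":0,"rz":0,"gripper":0}]' 60;  python3 - <<'E'
from h import *
s=robot.observe();print(s['force'],s['moment'])
p,d=snap('side','h2_side')
for n in('rod_tip','release_hole'): print(n,[(round(r['conf'],2),np.round(r['position'],1)) for r in robot.landmark_of('side',n)[:2]])
P=np.array(s['position'])
print('tip expected px',proj('side',P-[0,0,.1548]),'axis +30mm',proj('side',P-[0,0,.1248]))
for q in((.530,-.0408,.13),): print('hole exp',proj('side',q))
print('hole meas',at_z('side',(256.2,203.6),.13))
cv2.imwrite('pics/h2c.png',cv2.resize(p[165:225,220:300,::-1],(800,600),interpolation=3))
E
```

```text
time_s: 8.65
position: [0.5294, -0.0453, 0.2968]
orientation: [-0.171, -3.137, -0.0]
force: [0.0, -0.3, 0.2]
opening: 0.0165
grasp_force: 58.6
[ 0.04211908 -0.2615031   0.1835459 ] [-0.01369811  0.00989211 -0.05001407]
rod_tip [(0.83, array([175.4, 352.3])), (0.4, array([254.5, 199.5]))]
release_hole [(0.59, array([258.4, 203.3]))]
tip expected px (np.float64(256.0348548590703), np.float64(200.68097169644105)) axis +30mm (np.float64(256.00786455622307), np.float64(190.85977634277094))
hole exp (np.float64(256.0208855773698), np.float64(203.18393006923702))
hole meas [ 0.53021627 -0.04227977  0.13      ]
```

View pics/h2c.png

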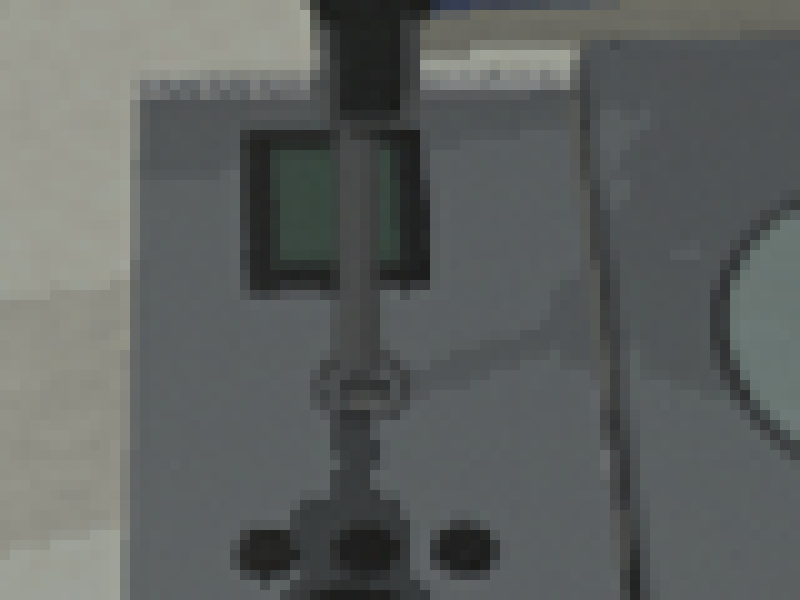

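Ring centre is (255.6,203.3), rod column 255.1 and tip edge row about 202. The tip is about 1 mm short in x and 4 mm short in y. Correcting, then feeling downward.

```bash
python3 -m inch '[{"tx":1,"ty":4,"tz":0,"rx":0,"ry":0,"rz":0,"gripper":0},{"tx":0,"ty":0,"tz":-3,"rx":0,"ry":0,"rz":0,"gripper":0},{"tx":0,"ty":0,"tz":-3,"rx":0,"ry":0,"rz":0,"gripper":0},{"tx":0,"ty":0,"tz":-2,"rx":0,"ry":0,"rz":0,"gripper":0},{"tx":0,"ty":0,"tz":0,"rx":0,"ry":0,"rz":0,"gripper":0},{"tx":0,"ty":0,"tz":0,"rx":0,"ry":0,"rz":0,"gripper":0}]' 60; for i in 1 2 3 4 5; do :; done; python3 -m inch '[{"tx":0,"ty":0,"tz":-1,"rx":0,"ry":0,"rz":0,"gripper":0},{"tx":0,"ty":0,"tz":-1,"rx":0,"ry":0,"rz":0,"gripper":0}]' 60
```

```text
time_s: 9.55
position: [0.5304, -0.0414, 0.2889]
orientation: [-0.171, -3.137, -0.0]
force: [0.2, -0.1, -0.5]
opening: 0.0166
grasp_force: 58.6
time_s: 9.8
position: [0.5304, -0.0414, 0.2869]
orientation: [0.171, 3.137, 0.0]
force: [0.6, 0.1, 0.2]
opening: 0.0167
grasp_force: 58.6
```

```bash
python3 -m inch '[{"tx":0,"ty":0,"tz":-1,"rx":0,"ry":0,"rz":0,"gripper":0},{"tx":0,"ty":0,"tz":-0.5,"rx":0,"ry":0,"rz":0,"gripper":0}]' 60;python3 -m inch '[{"tx":0,"ty":0,"tz":-0.5,"rx":0,"ry":0,"rz":0,"gripper":0},{"tx":0,"ty":0,"tz":-0.5,"rx":0,"ry":0,"rz":0,"gripper":0}]' 60
```

```text
time_s: 10.05
position: [0.5303, -0.0414, 0.2853]
orientation: [-0.171, -3.137, -0.0]
force: [-0.5, 0.4, -0.7]
opening: 0.0167
grasp_force: 58.6
time_s: 10.3
position: [0.5303, -0.0414, 0.2844]
orientation: [-0.171, -3.137, -0.0]
force: [0.6, 0.3, -0.7]
opening: 0.0165
grasp_force: 58.6
```

```bash
python3 -m inch '[{"tx":0,"ty":0,"tz":-0.5,"rx":0,"ry":0,"rz":0,"gripper":0},{"tx":0,"ty":0,"tz":-0.5,"rx":0,"ry":0,"rz":0,"gripper":0}]' 60;python3 -m inch '[{"tx":0,"ty":0,"tz":-0.5,"rx":0,"ry":0,"rz":0,"gripper":0},{"tx":0,"ty":0,"tz":0,"rx":0,"ry":0,"rz":0,"gripper":0}]' 60
```

```text
time_s: 10.55
position: [0.5303, -0.0414, 0.2834]
orientation: [-0.171, -3.137, -0.0]
force: [-0.2, 0.1, -0.7]
opening: 0.017
grasp_force: 58.6
time_s: 10.8
position: [0.5304, -0.0413, 0.2829]
orientation: [0.171, 3.137, 0.0]
force: [0.8, 0.2, -1.1]
opening: 0.0164
grasp_force: 58.6
```

```bash
python3 -m inch '[{"tx":0,"ty":0,"tz":-0.5,"rx":0,"ry":0,"rz":0,"gripper":0},{"tx":0,"ty":0,"tz":-0.5,"rx":0,"ry":0,"rz":0,"gripper":0}]' 60;python3 -m inch '[{"tx":0,"ty":0,"tz":-0.5,"rx":0,"ry":0,"rz":0,"gripper":0},{"tx":0,"ty":0,"tz":-0.5,"rx":0,"ry":0,"rz":0,"gripper":0}]' 60
```

```text
time_s: 11.05
position: [0.5304, -0.0414, 0.282]
orientation: [0.171, 3.137, 0.0]
force: [1.1, -0.4, -0.4]
opening: 0.0163
grasp_force: 58.6
time_s: 11.3
position: [0.5304, -0.0413, 0.2809]
orientation: [0.171, 3.137, 0.0]
force: [0.9, -0.8, 0.5]
opening: 0.017
grasp_force: 58.6
```

```bash
for k in 1; do python3 -m inch '[{"tx":0,"ty":0,"tz":-0.5,"rx":0,"ry":0,"rz":0,"gripper":0},{"tx":0,"ty":0,"tz":-0.5,"rx":0,"ry":0,"rz":0,"gripper":0},{"tx":0,"ty":0,"tz":-0.5,"rx":0,"ry":0,"rz":0,"gripper":0}]' 60; done
```

```text
time_s: 11.68
position: [0.5304, -0.0414, 0.2794]
orientation: [0.171, 3.137, 0.0]
force: [1.5, 0.3, 0.1]
opening: 0.0162
grasp_force: 58.6
```

```bash
python3 -m inch '[{"tx":0,"ty":0,"tz":-0.5,"rx":0,"ry":0,"rz":0,"gripper":0},{"tx":0,"ty":0,"tz":-0.5,"rx":0,"ry":0,"rz":0,"gripper":0},{"tx":0,"ty":0,"tz":-0.5,"rx":0,"ry":0,"rz":0,"gripper":0}]' 60
```

```text
time_s: 12.05
position: [0.5304, -0.0414, 0.2779]
orientation: [0.171, 3.137, 0.0]
force: [-0.8, 0.2, -0.8]
opening: 0.0165
grasp_force: 58.6
```

The tip is about 7 mm below the deck with no resistance, so it is in the hole.

```bash
python3 -m inch '[{"tx":0,"ty":0,"tz":-1,"rx":0,"ry":0,"rz":0,"gripper":0},{"tx":0,"ty":0,"tz":-1,"rx":0,"ry":0,"rz":0,"gripper":0},{"tx":0,"ty":0,"tz":-1,"rx":0,"ry":0,"rz":0,"gripper":0},{"tx":0,"ty":0,"tz":-1,"rx":0,"ry":0,"rz":0,"gripper":0},{"tx":0,"ty":0,"tz":-1,"rx":0,"ry":0,"rz":0,"gripper":0}]' 60
```

```text
time_s: 12.68
position: [0.5304, -0.0414, 0.2728]
orientation: [-0.171, -3.137, -0.0]
force: [0.8, -0.3, -0.0]
opening: 0.0167
grasp_force: 58.6
```

```bash
python3 -m inch '[{"tx":0,"ty":0,"tz":-1,"rx":0,"ry":0,"rz":0,"gripper":0},{"tx":0,"ty":0,"tz":-1,"rx":0,"ry":0,"rz":0,"gripper":0},{"tx":0,"ty":0,"tz":-1,"rx":0,"ry":0,"rz":0,"gripper":0},{"tx":0,"ty":0,"tz":-1,"rx":0,"ry":0,"rz":0,"gripper":0},{"tx":0,"ty":0,"tz":-1,"rx":0,"ry":0,"rz":0,"gripper":0}]' 60
```

```text
time_s: 13.3
position: [0.5304, -0.0413, 0.2679]
orientation: [0.171, 3.137, 0.0]
force: [1.3, 0.5, 0.1]
opening: 0.0166
grasp_force: 58.6
```

```bash
python3 -m inch '[{"tx":0,"ty":0,"tz":-1,"rx":0,"ry":0,"rz":0,"gripper":0},{"tx":0,"ty":0,"tz":-1,"rx":0,"ry":0,"rz":0,"gripper":0},{"tx":0,"ty":0,"tz":-1,"rx":0,"ry":0,"rz":0,"gripper":0}]' 60
```

```text
time_s: 13.68
position: [0.5304, -0.0413, 0.2649]
orientation: [-0.171, -3.137, -0.0]
force: [1.1, 0.7, 1.4]
opening: 0.0165
grasp_force: 58.6
```

```bash
python3 -m inch '[{"tx":0,"ty":0,"tz":-1,"rx":0,"ry":0,"rz":0,"gripper":0},{"tx":0,"ty":0,"tz":-1,"rx":0,"ry":0,"rz":0,"gripper":0},{"tx":0,"ty":0,"tz":-1,"rx":0,"ry":0,"rz":0,"gripper":0}]' 60
```

```text
time_s: 14.05
position: [0.5304, -0.0413, 0.2619]
orientation: [0.171, 3.137, 0.0]
force: [0.6, 1.0, -0.2]
opening: 0.0168
grasp_force: 58.6
```

```bash
python3 -m inch '[{"tx":0,"ty":0,"tz":-1,"rx":0,"ry":0,"rz":0,"gripper":0},{"tx":0,"ty":0,"tz":-1,"rx":0,"ry":0,"rz":0,"gripper":0}]' 60
```

```text
time_s: 14.3
position: [0.5304, -0.0413, 0.2599]
orientation: [0.171, 3.137, 0.0]
force: [1.1, 0.2, 0.5]
opening: 0.0165
grasp_force: 58.6
```

```bash
python3 -m inch '[{"tx":0,"ty":0,"tz":-1,"rx":0,"ry":0,"rz":0,"gripper":0},{"tx":0,"ty":0,"tz":-1,"rx":0,"ry":0,"rz":0,"gripper":0},{"tx":0,"ty":0,"tz":-1,"rx":0,"ry":0,"rz":0,"gripper":0}]' 60
```

```text
time_s: 14.68
position: [0.5304, -0.0414, 0.2569]
orientation: [0.171, 3.137, 0.0]
force: [0.6, 1.3, -0.4]
opening: 0.0166
grasp_force: 58.6
```

```bash
python3 -m inch '[{"tx":0,"ty":0,"tz":-1,"rx":0,"ry":0,"rz":0,"gripper":0},{"tx":0,"ty":0,"tz":-1,"rx":0,"ry":0,"rz":0,"gripper":0}]' 60
```

```text
time_s: 14.92
position: [0.5304, -0.0413, 0.2549]
orientation: [0.171, 3.137, 0.0]
force: [0.7, 0.6, 0.6]
opening: 0.0165
grasp_force: 58.6
```

```bash
python3 -m inch '[{"tx":0,"ty":0,"tz":-1,"rx":0,"ry":0,"rz":0,"gripper":0},{"tx":0,"ty":0,"tz":-1,"rx":0,"ry":0,"rz":0,"gripper":0},{"tx":0,"ty":0,"tz":-1,"rx":0,"ry":0,"rz":0,"gripper":0}]' 60
```

```text
time_s: 15.3
position: [0.5306, -0.0413, 0.2525]
orientation: [0.171, 3.136, 0.0]
force: [-1.4, 1.4, 5.6]
opening: 0.0163
grasp_force: 58.8
```

```bash
python3 -m inch '[{"tx":0,"ty":0,"tz":-1,"rx":0,"ry":0,"rz":0,"gripper":0},{"tx":0,"ty":0,"tz":-1,"rx":0,"ry":0,"rz":0,"gripper":0}]' 60
```

```text
time_s: 15.55
position: [0.5306, -0.0412, 0.2507]
orientation: [0.171, 3.136, 0.0]
force: [-1.4, 1.1, 7.4]
opening: 0.0163
grasp_force: 58.9
```

Contact with the catch at a TCP height of about 0.253, roughly 31 mm deep. Pressing gently.

```bash
python3 -m inch '[{"tx":0,"ty":0,"tz":-1,"rx":0,"ry":0,"rz":0,"gripper":0},{"tx":0,"ty":0,"tz":-1,"rx":0,"ry":0,"rz":0,"gripper":0}]' 60
```

```text
time_s: 15.8
position: [0.5306, -0.0412, 0.2488]
orientation: [0.171, 3.136, 0.0]
force: [-0.7, 2.2, 9.0]
opening: 0.0165
grasp_force: 59.0
```

```bash
python3 -m inch '[{"tx":0,"ty":0,"tz":-1,"rx":0,"ry":0,"rz":0,"gripper":0},{"tx":0,"ty":0,"tz":0,"rx":0,"ry":0,"rz":0,"gripper":0}]' 60
```

```text
time_s: 16.05
position: [0.5306, -0.0411, 0.2478]
orientation: [0.171, 3.136, 0.0]
force: [-0.2, 1.7, 7.7]
opening: 0.0168
grasp_force: 59.1
```

```bash
python3 -m inch '[{"tx":0,"ty":0,"tz":-0.5,"rx":0,"ry":0,"rz":0,"gripper":0},{"tx":0,"ty":0,"tz":-0.5,"rx":0,"ry":0,"rz":0,"gripper":0}]' 60; cat >> h.py <<'E'
def lid():
    p,d=snap('side');i=robot.camera_info('side');T=np.array(i['T'])
    v,u=np.mgrid[0:384,0:512]
    P=np.stack([(u-i['cx'])/i['fx']*d,-(v-i['cy'])/i['fy']*d,-d],-1)@T[:3,:3].T+T[:3,3]
    c,s=np.cos(-.109),np.sin(-.109);x,y=P[...,0]-.6244,P[...,1]+.0511
    L=np.stack([c*x+s*y,-s*x+c*y],-1)
    k=(abs(L[...,0])<.03)&(abs(L[...,1])<.1)&(d>0)&(P[...,2]>.12)&(P[...,2]<.25)
    print('lid z',np.median(P[k][:,2]),k.sum())
E
python3 -c "
from h import *;lid()"
```

```text
time_s: 16.3
position: [0.5306, -0.0411, 0.247]
orientation: [0.171, 3.136, 0.0]
force: [-1.0, 1.2, 9.6]
opening: 0.0168
grasp_force: 59.1
lid z 0.14324963842307414 1498
```

```bash
python3 -m inch '[{"tx":0,"ty":0,"tz":-0.5,"rx":0,"ry":0,"rz":0,"gripper":0},{"tx":0,"ty":0,"tz":0,"rx":0,"ry":0,"rz":0,"gripper":0}]' 60;python3 -c "
from h import *;lid()"
```

```text
time_s: 16.6
position: [0.5306, -0.0411, 0.2465]
orientation: [0.171, 3.136, 0.0]
force: [0.1, 1.5, 8.9]
opening: 0.0168
grasp_force: 59.2
lid z 0.14353982338214877 1506
```

```bash
python3 -m inch '[{"tx":0,"ty":0,"tz":-0.5,"rx":0,"ry":0,"rz":0,"gripper":0},{"tx":0,"ty":0,"tz":0,"rx":0,"ry":0,"rz":0,"gripper":0}]' 60;python3 -c "
from h import *;lid()"
```

```text
time_s: 16.9
position: [0.5305, -0.0411, 0.2458]
orientation: [0.171, 3.136, 0.0]
force: [-0.8, 2.5, 8.0]
opening: 0.0167
grasp_force: 59.2
lid z 0.14680454708058965 1490
```

```bash
python3 -m inch '[{"tx":0,"ty":0,"tz":0,"rx":0,"ry":0,"rz":0,"gripper":0},{"tx":0,"ty":0,"tz":0,"rx":0,"ry":0,"rz":0,"gripper":0},{"tx":0,"ty":0,"tz":0,"rx":0,"ry":0,"rz":0,"gripper":0}]' 60;python3 -c "
from h import *;lid()"
```

```text
time_s: 17.32
position: [0.5306, -0.0411, 0.2458]
orientation: [0.171, 3.136, 0.0]
force: [-0.7, 2.2, 8.2]
opening: 0.0166
grasp_force: 59.2
lid z 0.15867893146643075 1475
```

The lid is rising. I'll hold for about 2 s.

```bash
Z='x'; python3 -m inch '[{"tx":0,"ty":0,"tz":0,"rx":0,"ry":0,"rz":0,"gripper":0},{"tx":0,"ty":0,"tz":0,"rx":0,"ry":0,"rz":0,"gripper":0},{"tx":0,"ty":0,"tz":0,"rx":0,"ry":0,"rz":0,"gripper":0},{"tx":0,"ty":0,"tz":0,"rx":0,"ry":0,"rz":0,"gripper":0},{"tx":0,"ty":0,"tz":0,"rx":0,"ry":0,"rz":0,"gripper":0},{"tx":0,"ty":0,"tz":0,"rx":0,"ry":0,"rz":0,"gripper":0},{"tx":0,"ty":0,"tz":0,"rx":0,"ry":0,"rz":0,"gripper":0},{"tx":0,"ty":0,"tz":0,"rx":0,"ry":0,"rz":0,"gripper":0}]' 60 >/dev/null; python3 -m inch '[{"tx":0,"ty":0,"tz":0,"rx":0,"ry":0,"rz":0,"gripper":0},{"tx":0,"ty":0,"tz":0,"rx":0,"ry":0,"rz":0,"gripper":0},{"tx":0,"ty":0,"tz":0,"rx":0,"ry":0,"rz":0,"gripper":0},{"tx":0,"ty":0,"tz":0,"rx":0,"ry":0,"rz":0,"gripper":0}]' 60;python3 -c "
from h import *;lid()"
```

```text
time_s: 18.88
position: [0.5305, -0.0411, 0.2458]
orientation: [0.171, 3.136, 0.0]
force: [-1.0, 1.7, 8.2]
opening: 0.0167
grasp_force: 59.2
lid z 0.18261969886062634 1464
```

The lid is fully ajar. Withdrawing and returning to the stand.

```bash
python3 -m inch '[{"tx":0,"ty":0,"tz":4,"rx":0,"ry":0,"rz":0,"gripper":0},{"tx":0,"ty":0,"tz":8,"rx":0,"ry":0,"rz":0,"gripper":0},{"tx":0,"ty":0,"tz":12,"rx":0,"ry":0,"rz":0,"gripper":0},{"tx":0,"ty":0,"tz":12,"rx":0,"ry":0,"rz":0,"gripper":0},{"tx":0,"ty":0,"tz":12,"rx":0,"ry":0,"rz":0,"gripper":0},{"tx":0,"ty":0,"tz":18,"rx":0,"ry":0,"rz":0,"gripper":0},{"tx":0,"ty":0,"tz":18,"rx":0,"ry":0,"rz":0,"gripper":0},{"tx":0,"ty":0,"tz":0,"rx":0,"ry":0,"rz":0,"gripper":0}]' 60; python3 -m inch '[{"tx":-16,"ty":-40,"tz":0,"rx":0,"ry":0,"rz":0,"gripper":0},{"tx":-16,"ty":-40,"tz":0,"rx":0,"ry":0,"rz":0,"gripper":0},{"tx":-16,"ty":-40,"tz":0,"rx":0,"ry":0,"rz":0,"gripper":0},{"tx":-16,"ty":-40,"tz":0,"rx":0,"ry":0,"rz":0,"gripper":0},{"tx":-16,"ty":-40,"tz":0,"rx":0,"ry":0,"rz":0,"gripper":0},{"tx":-16,"ty":-40,"tz":0,"rx":0,"ry":0,"rz":0,"gripper":0},{"tx":-16.5,"ty":-43,"tz":0,"rx":0,"ry":0,"rz":0,"gripper":0},{"tx":0,"ty":0,"tz":0,"rx":0,"ry":0,"rz":0,"gripper":0}]' 60;python3 -m inch '[{"tx":0,"ty":0,"tz":-35,"rx":0,"ry":0,"rz":0,"gripper":0},{"tx":0,"ty":0,"tz":-35,"rx":0,"ry":0,"rz":0,"gripper":0},{"tx":0,"ty":0,"tz":-30,"rx":0,"ry":0,"rz":0,"gripper":0},{"tx":0,"ty":0,"tz":0,"rx":0,"ry":0,"rz":0,"gripper":0},{"tx":0,"ty":0,"tz":0,"rx":0,"ry":0,"rz":0,"gripper":0},{"tx":0,"ty":0,"tz":0,"rx":0,"ry":0,"rz":0,"gripper":0}]' 60
python3 - <<'E'
from h import *
p,_=snap('side');t,_=snap('top')
a=cv2.resize(p[230:370,140:280],(560,560),interpolation=3);b=cv2.resize(t[210:270,350:410],(240,560),interpolation=3)
cv2.imwrite('pics/ret.png',np.hstack([a,b]))
P=np.array(robot.observe()['position']);print(proj('side',P-[0,0,.1548]),proj('side',(.4168,-.3233,.05)))
lid()
E
```

```text
time_s: 19.92
position: [0.5308, -0.0418, 0.3306]
orientation: [0.172, 3.134, -0.001]
force: [0.4, 0.5, 0.3]
opening: 0.0167
grasp_force: 58.6
time_s: 20.92
position: [0.4146, -0.3284, 0.3281]
orientation: [-0.183, -3.134, 0.002]
force: [0.9, -0.3, 0.1]
opening: 0.0166
grasp_force: 58.7
time_s: 21.68
position: [0.4187, -0.3247, 0.2304]
orientation: [0.17, 3.135, -0.002]
force: [0.0, 0.3, -0.7]
opening: 0.0167
grasp_force: 58.7
(np.float64(217.40097523439763), np.float64(334.3807619551028)) (np.float64(217.42611092280043), np.float64(340.58595744044084))
lid z 0.1825980359328827 1471
```

View pics/ret.png

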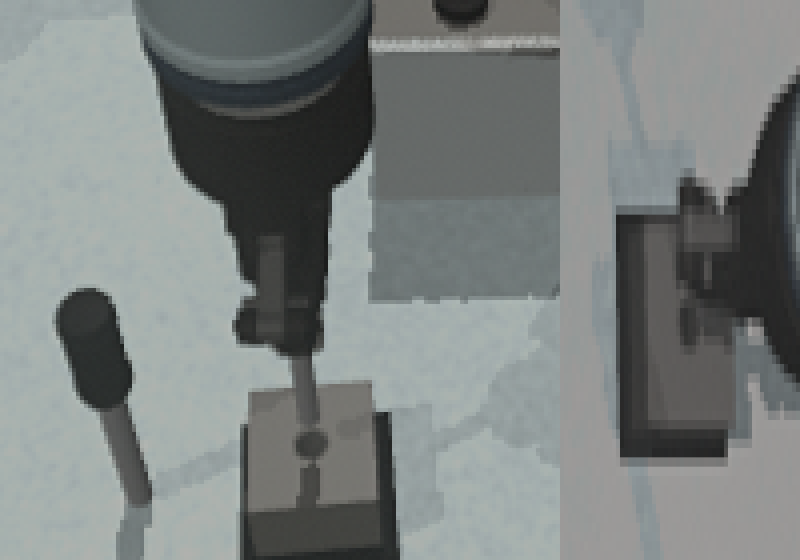

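The tip is right over the socket hole: hole at crop (310,444), tip about (308,425). Lowering with feel.

```bash
python3 -m inch '[{"tx":-0.7,"ty":0,"tz":-10,"rx":0,"ry":0,"rz":0,"gripper":0},{"tx":0,"ty":0,"tz":-10,"rx":0,"ry":0,"rz":0,"gripper":0},{"tx":0,"ty":0,"tz":-2,"rx":0,"ry":0,"rz":0,"gripper":0},{"tx":0,"ty":0,"tz":-2,"rx":0,"ry":0,"rz":0,"gripper":0},{"tx":0,"ty":0,"tz":-2,"rx":0,"ry":0,"rz":0,"gripper":0},{"tx":0,"ty":0,"tz":-1,"rx":0,"ry":0,"rz":0,"gripper":0},{"tx":0,"ty":0,"tz":-1,"rx":0,"ry":0,"rz":0,"gripper":0}]' 60; python3 -m inch '[{"tx":0,"ty":0,"tz":-1,"rx":0,"ry":0,"rz":0,"gripper":0},{"tx":0,"ty":0,"tz":-1,"rx":0,"ry":0,"rz":0,"gripper":0}]' 60
```

```text
time_s: 22.7
position: [0.4172, -0.3244, 0.201]
orientation: [0.171, 3.137, -0.0]
force: [-0.2, -0.2, -0.8]
opening: 0.0166
grasp_force: 58.7
time_s: 22.95
position: [0.4172, -0.3244, 0.1989]
orientation: [0.171, 3.137, -0.0]
force: [-0.9, 0.5, -1.3]
opening: 0.0168
grasp_force: 58.7
```

```bash
python3 -m inch '[{"tx":0,"ty":0,"tz":-4,"rx":0,"ry":0,"rz":0,"gripper":0},{"tx":0,"ty":0,"tz":-4,"rx":0,"ry":0,"rz":0,"gripper":0},{"tx":0,"ty":0,"tz":-4,"rx":0,"ry":0,"rz":0,"gripper":0},{"tx":0,"ty":0,"tz":-4,"rx":0,"ry":0,"rz":0,"gripper":0}]' 60; python3 -m inch '[{"tx":0,"ty":0,"tz":-4,"rx":0,"ry":0,"rz":0,"gripper":0},{"tx":0,"ty":0,"tz":-4,"rx":0,"ry":0,"rz":0,"gripper":0},{"tx":0,"ty":0,"tz":-4,"rx":0,"ry":0,"rz":0,"gripper":0},{"tx":0,"ty":0,"tz":-2,"rx":0,"ry":0,"rz":0,"gripper":0}]' 60;python3 -m inch '[{"tx":0,"ty":0,"tz":-1,"rx":0,"ry":0,"rz":0,"gripper":0},{"tx":0,"ty":0,"tz":-1,"rx":0,"ry":0,"rz":0,"gripper":0}]' 60
```

```text
time_s: 23.45
position: [0.4171, -0.3244, 0.1825]
orientation: [-0.171, -3.137, -0.0]
force: [-0.6, 1.1, -0.9]
opening: 0.0165
grasp_force: 58.7
time_s: 23.95
position: [0.417, -0.3243, 0.1686]
orientation: [-0.171, -3.137, -0.0]
force: [-0.4, 0.1, -0.3]
opening: 0.016
grasp_force: 58.7
time_s: 24.2
position: [0.4172, -0.3245, 0.1669]
orientation: [0.171, 3.137, -0.0]
force: [0.2, -0.1, -0.4]
opening: 0.0167
grasp_force: 58.7
```

```bash
python3 -m inch '[{"tx":0,"ty":0,"tz":-1,"rx":0,"ry":0,"rz":0,"gripper":0},{"tx":0,"ty":0,"tz":-1,"rx":0,"ry":0,"rz":0,"gripper":0}]' 60;python3 -m inch '[{"tx":0,"ty":0,"tz":-0.5,"rx":0,"ry":0,"rz":0,"gripper":0},{"tx":0,"ty":0,"tz":0,"rx":0,"ry":0,"rz":0,"gripper":0}]' 60
```

```text
time_s: 24.45
position: [0.4172, -0.3244, 0.1649]
orientation: [0.171, 3.137, -0.0]
force: [0.1, 0.3, 2.1]
opening: 0.0166
grasp_force: 58.8
time_s: 24.7
position: [0.4174, -0.3245, 0.1649]
orientation: [0.171, 3.136, -0.0]
force: [-0.2, 0.8, 5.0]
opening: 0.0169
grasp_force: 59.1
```

On the floor at the same height as at the start. Releasing and going up.

```bash
python3 -m inch '[{"tx":0,"ty":0,"tz":0,"rx":0,"ry":0,"rz":0,"gripper":0.6},{"tx":0,"ty":0,"tz":0,"rx":0,"ry":0,"rz":0,"gripper":0.6},{"tx":0,"ty":0,"tz":0,"rx":0,"ry":0,"rz":0,"gripper":0.6},{"tx":0,"ty":0,"tz":0,"rx":0,"ry":0,"rz":0,"gripper":0.6},{"tx":0,"ty":0,"tz":0,"rx":0,"ry":0,"rz":0,"gripper":0.6}]' 60; python3 -m inch '[{"tx":0,"ty":0,"tz":10,"rx":0,"ry":0,"rz":0,"gripper":0.6},{"tx":0,"ty":0,"tz":25,"rx":0,"ry":0,"rz":0,"gripper":0.6},{"tx":0,"ty":0,"tz":30,"rx":0,"ry":0,"rz":0,"gripper":0.6},{"tx":0,"ty":0,"tz":30,"rx":0,"ry":0,"rz":0,"gripper":0.6},{"tx":0,"ty":0,"tz":30,"rx":0,"ry":0,"rz":0,"gripper":0.6},{"tx":0,"ty":0,"tz":30,"rx":0,"ry":0,"rz":0,"gripper":0.6},{"tx":0,"ty":0,"tz":0,"rx":0,"ry":0,"rz":0,"gripper":0.6},{"tx":0,"ty":0,"tz":0,"rx":0,"ry":0,"rz":0,"gripper":0.6}]' 60
python3 - <<'E'
from h import *
p,_=snap('side','end');lid()
E
```

```text
time_s: 25.32
position: [0.4171, -0.3244, 0.1644]
orientation: [-0.171, -3.137, -0.0]
force: [-0.9, 0.5, -0.5]
opening: 0.051
grasp_force: 0.0
time_s: 26.32
position: [0.4169, -0.3241, 0.3193]
orientation: [-0.171, -3.137, -0.0]
force: [-0.1, -0.4, 0.1]
opening: 0.0514
grasp_force: 0.0
lid z 0.18259040079463146 1466
```

View pics/end.png

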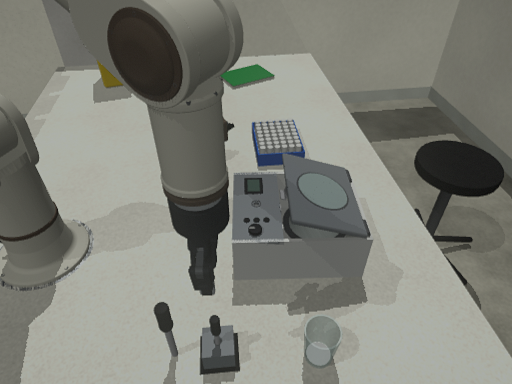

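The rod is upright in its stand at (215,325), as at the start. The lid is ajar at (320,190), the gripper is clear, and the tray and beaker have not moved. The bottle is hidden behind the arm, but nothing went near it.

```bash
python3 -c "
from station import robot;print(robot.finish_job())"
```

```text
the job is handed in; nothing more can be done
None
```

The lid is released and fully ajar, and the rod is back upright in its stand and let go; I handed the job in at about 26 s, the highest force reading was about 10 N, and no verdict was reported.

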